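# Lock the bayonet cap onto the pastry-cream doser

### The arm

A 6-joint arm with a two-finger parallel gripper is mounted at the origin on the work surface. World frame = base frame: x ahead of the robot, y to its left, z up, the work surface at z = 0. Lengths are in m, angles in rad, forces in N, time in s.
With the tool pointing down it reaches from about 0.325 to 0.85 m from the base axis. Payload 15.5 kg.
Tool frame: the origin (TCP) lies at the very end of the fingers, on their centre line; the grasp point (between the pads) lies 19 mm behind it (grip_depth is the distance from the TCP to the grasp point, in m); z points along the fingers, y is the line along which they close (so a half turn about z gives the same grasp; the last joint's range is limited). The gripper opens to 91 mm and grips with 3 to 60 N. Pads are 32 mm wide; open, the fingers measure 118 mm over their backs; the gripper's body (76 mm by 178 mm) begins 60 mm behind the grasp point.
Start: joints at [1.218, 0.494, 1.345, -0, 1.302, -0.096], TCP at [0.159, 0.605, 0.181] pointing down, gripper open.
Joint ranges: [-2.91, 2.91], [-0.82, 2.16], [0.22, 2.67], [-1.22, 4.37], [0.12, 2.79], [-3.08, 3.08]. Speed limits (rad/s): [1.89, 1.89, 2.57, 3.01, 3.01, 3.01].

### API

Orientations are given as a unit quaternion [w, x, y, z].
In Python, from rig import * gives the robot as it stands. The module is installed in compiled form; this text tells all that it offers.
- The arm moves only by the shell command python3 -m inch 'ROWS' [FORCE]. ROWS is JSON, a list of rows, each an object with "delta_pos": the shift along the tool's x, y, z as a fraction of full scale, a list of three; "delta_rot": the turn, a rotation vector about the tool's x, y, z as a fraction of full scale, a list of three; "jaw": the closure, from 0 (fully open) to 1 (shut). In form: [{"delta_pos": [x, y, z], "delta_rot": [wx, wy, wz], "jaw": jaw}, ...]. A call has 1 to 5 rows; each row is the pose to reach, as a shift and turn from the pose commanded when the call began, along the tool's axes at that moment; what a row does not reach only later rows make up. Full scale, the value 1, is 100 mm for a shift and 30 degrees for a turn. A row lasts 1/12 s, in which the tool goes at most 41.7 mm and 7.16 degrees, less where a joint would pass 70% of its speed; a pose out of reach is approached as far as the arm can. A call with a number of a shift or a turn outside -1 to 1 is refused whole. A call with a gripper value outside its range is refused whole. The fingers move at their own pace and stop on an object; FORCE is the grip in N (left out, the last holds). Time passes only in rows, so rows that repeat a pose let the fingers close. It gives the time, the measured TCP pose, the force, the opening and the grip force at its end, in the units of the state.
- get_state(): the state, without advancing time (a new reading comes with each control period).
- get_image(name): name is "scene" or "top" or "wrist"; returns a dict with "pixels" (384x512x3 uint8, red, green, blue), "vertical_fov" (degrees; the focal length in pixels is half the picture's height over the tangent of half this angle, whatever the lens; pixels are square), "cx", "cy" (the principal point, pixels), "T" (4x4, takes a point from camera to world coordinates); the wrist camera has in their place "hand_eye" (4x4, takes a point from camera to tool coordinates, whose origin is the TCP and whose axes are the flange's). Camera axes: x right, y up, looking along -z (the intrinsics and any distortion apply to the point x, -y, -z); pixel columns grow to the right and rows downward; lengths in m; the calibration is good to about 2 mm. A picture is of the moment at which its call begins: read the wrist's pose just before it. There is no depth.
- job_done(): hands the job in; it is judged then, once.
The state is a dict: "time": time; "joints": joint angles; "joint_velocities": joint speeds; "joint_torque": joint torques, N m; "tool_pos": TCP position; "ee_rot": TCP orientation; "ft_force": force on the tool from outside, world axes, zero at the start; "moment": the same for the moment, N m; "finger_gap": opening from 0.0 (shut) to 1.0 (fully open); "gripper_force": force on a finger pad.
Only numpy, scipy, OpenCV 4.12 (cv2) and the standard library are available. Lean on these libraries where they do the work, as an engineer would, in place of code of your own. Each camera call takes 0.05 s, during which the arm holds its last target. There are 200 camera calls.

### The job

Close the filling port of the pastry-cream doser with its bayonet cap (the one with two lugs): set the lugs into the collar's slots, press the cap down against the spring, turn it clockwise as far as it goes and let it rise into its locking notches, then let go of it. Work by feel and gently, never loading cap and doser with more than about 50 N, and leave the other things on the table where they are.

Things in the scene. Friction and masses are not known exactly. Their poses are not given: they have to be found in the camera images.
- cap: Bare aluminium bayonet cap, loose, 0.10 to 0.21 kg, standing on the table. Origin: centre of its underside; z up; x through its two lugs, one on each side. Round plug 40 mm in diameter, 30 mm tall, lowest 4 mm tapered to 34 mm. Lugs 8 mm wide, reaching 30 mm from the axis, 4 to 10 mm above the underside. A half turn makes no difference.
- cap_bar (a point): Middle of the cap's grip bar, 52 mm above the cap's underside. The bar is straight, 50 mm long (along the cap's x, as the lugs), 16 mm thick (y), from 36 to 68 mm above the underside; below it a disc 50 mm in diameter, 30 to 36 mm, beyond which the lugs show from above.
- doser: White fixed machine 170 x 150 mm, 70 mm tall, an upright bare aluminium collar on top. Origin: on the table under the collar's axis; z up; x is the nominal line of the collar's two entry slots, one on each side. The collar is clamped up to 0.40 rad (23 degrees) either way from that, not measured: find the slots by feel or by eye. It stays put in use.
- port (a point): Centre of the collar's top face, on its axis, 112 mm above the table. Collar 76 mm in diameter, bore 44 mm; slots open from above, 11 mm wide (1.5 mm beside each lug), reaching 32 mm from the axis. With the lugs lying on the rim, the cap's underside is 108 mm above the table, the plug already in the bore.
- disc (a point): Centre of the white spring disc's top in the bore when free, 100 mm above the table, on the axis: the cap's underside rests here once its lugs drop into the slots. Pressing on takes 9 N, plus 0.3 N per mm. Below 91 mm the lugs are under the lip and the cap can turn; hard bottom at 87 mm.
- track (a point): Where the cap's underside sits once locked: on the axis, 96 mm above the table. Pressed below the lip, the cap turns clockwise seen from above (the other way is blocked), to a hard stop 64 degrees from the slots' middle. The notch is centred at 60 degrees with 4 degrees of play each way; let up there and the spring lifts the cap in and holds it with 10 N.
- bung: Bystander: plain aluminium bung with a round knob and no lugs, 64 mm in diameter, 62 mm tall; origin at the centre of its underside.
- cutter_ring: Bystander: steel ring cutter, 72 mm in diameter, 40 mm tall; origin at the centre of its underside.
- small_ring: Bystander: small steel ring cutter, 44 mm in diameter, 30 mm tall; origin at the centre of its underside.
- knife: Bystander: small knife lying flat, blue handle 120 mm (towards -x), blade 90 mm; origin under the joint of the two.
- tub: Bystander: white bowl, 90 mm in diameter, 70 mm tall; origin at the centre of its underside.

How it is judged:
By the outcome, as a careful person would: the job done as asked, in the order asked, and still so for the second after the job is handed in, with the robot touching nothing.
It also fails if it takes over 72 s, if anything falls off the work surface, if the arm or the gripper's body presses on something with over 40 N, if the wrist force passes 120 N, or if a joint passes its speed limit or range.

## Working session

There is one attempt and no reset: what is moved stays moved. The work goes in short steps, Python scripts to look and compute and a shell command to move; the robot and the scene stay as the last step left them, time stands still between calls to the robot, and variables do not carry over. Pictures are saved under pics/ and viewed, at most 12 in all, crops included, and the job is handed in when it is done.

```bash
mkdir -p pics
cat > h.py <<'E'
from rig import *
import numpy as np, cv2
def snap(n,f):
    s=get_state(); i=get_image(n); cv2.imwrite('pics/'+f,i['pixels'][:,:,::-1].copy()); 
    np.savez('pics/'+f+'.npz',fov=i['vertical_fov'],cx=i['cx'],cy=i['cy'],T=i.get('T',np.eye(4)),he=i.get('hand_eye',np.eye(4)),p=s['tool_pos'],q=s['ee_rot'],px=i['pixels']); return s,i
def R(q):
    from scipy.spatial.transform import Rotation as Ro
    return Ro.from_quat([q[1],q[2],q[3],q[0]]).as_matrix()
def ray(f,u,v,z):
    d=np.load('pics/'+f+'.npz'); fl=192/np.tan(np.radians(d['fov']/2))
    T=d['T']
    if f.startswith('w'):
        W=np.eye(4);W[:3,:3]=R(d['q']);W[:3,3]=d['p'];T=W@d['he']
    r=T[:3,:3]@np.array([(u-d['cx'])/fl,-(v-d['cy'])/fl,-1]);o=T[:3,3]
    return np.round(o+r*(z-o[2])/r[2],4)
E
python3 - <<'E'
from h import *
for n in('top','scene'):
    s,i=snap(n,n[0]+'1.png'); print({k:v for k,v in i.items() if k!='pixels'})
print(s)
a=cv2.imread('pics/t1.png');b=cv2.imread('pics/s1.png')
cv2.imwrite('pics/t1b.png',cv2.resize(a,(800,600),interpolation=cv2.INTER_CUBIC))
E
```

```text
{'vertical_fov': 44.7829061042782, 'cx': 256.85741581190564, 'cy': 191.57329645257926, 'T': array([[-0.02768206,  0.99031775, -0.1360311 ,  0.4491295 ],
       [-0.99947165, -0.02973935, -0.01311442, -0.055655  ],
       [-0.01703292,  0.1355962 ,  0.99061776,  1.19649315],
       [ 0.        ,  0.        ,  0.        ,  1.        ]])}
{'vertical_fov': 57.22777999076359, 'cx': 260.3524847933273, 'cy': 182.4002031274573, 'T': array([[-0.3398924 , -0.60502215,  0.72001483,  1.20093907],
       [ 0.94026543, -0.20286933,  0.27339526,  0.18792014],
       [-0.01934126,  0.76993002,  0.63783516,  0.65189309],
       [ 0.        ,  0.        ,  0.        ,  1.        ]])}
{'time': 0.05, 'joints': array([ 1.21853565e+00,  4.94173445e-01,  1.34604357e+00, -1.80925749e-06,
        1.30245837e+00, -9.55094191e-02]), 'joint_velocities': array([-0.00119423, -0.00050242, -0.001513  , -0.00103309,  0.00108604,
        0.00110771]), 'joint_torque': array([ 6.67334170e-04, -8.81098437e+01, -3.82962549e+01,  7.08562019e-02,
        4.81133640e-02,  6.69447081e-05]), 'tool_pos': array([0.15859371, 0.60418028, 0.18087399]), 'ee_rot': array([-1.19342581e-04,  1.28023049e-01,  9.91771045e-01, -5.28044840e-04]), 'ft_force': array([ 0.42992225,  0.12706982, -0.60653275]), 'moment': array([ 0.03582017,  0.035143  , -0.01843272]), 'gripper_force': 0.0, 'finger_gap': 0.9994213391542908}
```

View pics/t1b.png

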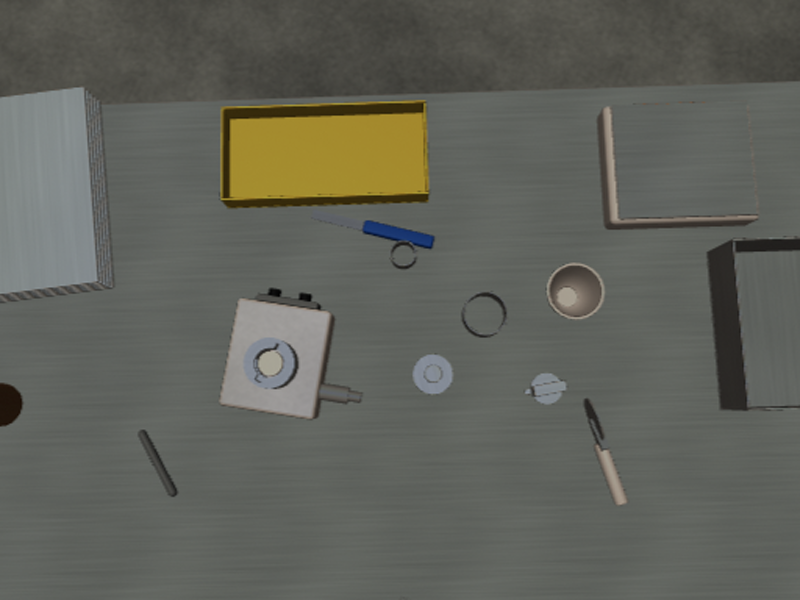

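View pics/s1.png

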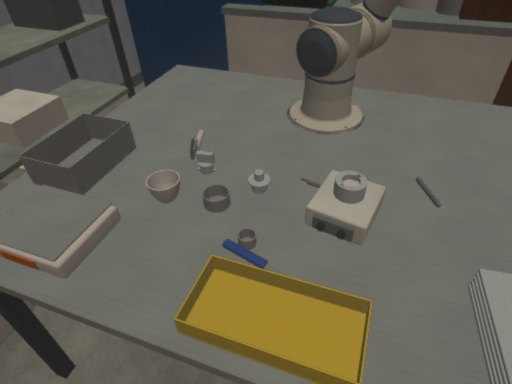

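The top view shows the cap at (547,388)/800-px with its bar roughly left-right, and the doser collar at (270,363) with slots near (278,346) and (260,381). I'll enlarge both.

Run:
```python
from h import *
a=cv2.imread('pics/t1.png')
c=[cv2.resize(a[y:y+50,x:x+50],(400,400),interpolation=cv2.INTER_CUBIC) for x,y in((325,224),(148,208))]
cv2.imwrite('pics/t1c.png',np.hstack(c))
print(ray('t1.png',547/1.5625,388/1.5625,.05),ray('t1.png',270/1.5625,363/1.5625,.112))
```

```text
[ 0.4604 -0.2635  0.05  ] [0.5082 0.157  0.112 ]
```

View pics/t1c.png

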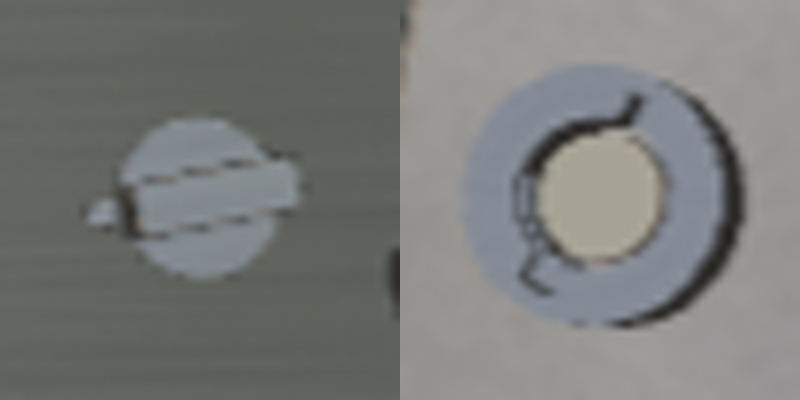

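The bar centre is at crop (216,197). The collar centre is at (592,194), and the slots run roughly from lower left to upper right. The wrist camera should show them better from close by.

```bash
cat >> h.py <<'E'
def yaw(q): r=R(q); return np.degrees(np.arctan2(r[1,1],r[0,1]))
def plan(x,y,z,yw,n=1,s=None):
    """tool-frame fractions per call for n equal calls to (x,y,z,tool-y yaw deg), tool vertical at the end"""
    from scipy.spatial.transform import Rotation as Ro
    s=s or get_state(); r=Ro.from_matrix(R(s['ee_rot'])); p=np.array(s['tool_pos'])
    c,d=np.cos(np.radians(yw)),np.sin(np.radians(yw))
    g=Ro.from_matrix(np.array([[-d,c,0],[c,d,0],[0,0,-1]]).T.reshape(3,3).T) if 0 else Ro.from_matrix(np.array([[-d,c,0],[c,d,0],[0,0,-1.]]))
    w=(r.inv()*g).as_rotvec(); dp=(np.array([x,y,z])-p)/n
    for k in range(n):
        rk=r*Ro.from_rotvec(w*k/n)
        print('pos',np.round(rk.inv().apply(dp)/.1,3),'rot',np.round(np.degrees(w)/n/30,3))
    print('yaw',round(yaw(s['ee_rot']),2))
E
python3 - <<'E'
from h import *
f='t1.png'
print('bar',ray(f,325+216/8,224+197/8,.068),'ends',ray(f,325+135/8,224+210/8,.068),ray(f,325+297/8,224+184/8,.068))
print('disc36',ray(f,325+200/8,224+198/8,.036))
print('port',ray(f,148+192/8,208+194/8,.112))
print(get_image('wrist')['hand_eye'])
plan(.49,.157,.30,20,5)
E
```

```text
bar [ 0.4593 -0.2648  0.068 ] ends [ 0.4562 -0.2404  0.068 ] [ 0.4625 -0.2892  0.068 ]
disc36 [ 0.4595 -0.2658  0.036 ]
port [0.5084 0.1589 0.112 ]
[[-5.93802671e-04  9.63624205e-01  2.67260245e-01  7.59418944e-02]
 [ 9.99999685e-01  4.31452095e-04  6.66185131e-04  2.11410457e-04]
 [ 5.26642125e-04  2.67260556e-01 -9.63624158e-01 -2.03487380e-01]
 [ 0.00000000e+00  0.00000000e+00  0.00000000e+00  1.00000000e+00]]
pos [-0.868 -0.697 -0.237] rot [-0.     0.     0.369]
pos [-0.986 -0.518 -0.238] rot [-0.     0.     0.369]
pos [-1.067 -0.319 -0.238] rot [-0.     0.     0.369]
pos [-1.108 -0.108 -0.238] rot [-0.     0.     0.369]
pos [-1.108  0.106 -0.238] rot [-0.     0.     0.369]
yaw 75.29
```

Run:
```python
from h import *
plan(.508,.158,.22,20,6)
```

```text
pos [-0.752 -0.571 -0.065] rot [-0.     0.     0.307]
pos [-0.834 -0.444 -0.065] rot [-0.     0.     0.307]
pos [-0.894 -0.304 -0.065] rot [-0.     0.     0.307]
pos [-0.931 -0.157 -0.065] rot [-0.     0.     0.307]
pos [-0.944 -0.006 -0.065] rot [-0.     0.     0.307]
pos [-0.933  0.145 -0.065] rot [-0.     0.     0.307]
yaw 75.29
```

```bash
python3 -m inch '[{"delta_pos":[-0.75,-0.57,-0.07],"delta_rot":[0,0,0.31],"jaw":0},{"delta_pos":[-0.75,-0.57,-0.07],"delta_rot":[0,0,0.31],"jaw":0},{"delta_pos":[-0.75,-0.57,-0.07],"delta_rot":[0,0,0.31],"jaw":0}]'
python3 -m inch '[{"delta_pos":[-0.83,-0.44,-0.07],"delta_rot":[0,0,0.31],"jaw":0},{"delta_pos":[-0.83,-0.44,-0.07],"delta_rot":[0,0,0.31],"jaw":0},{"delta_pos":[-0.83,-0.44,-0.07],"delta_rot":[0,0,0.31],"jaw":0}]'
python3 -m inch '[{"delta_pos":[-0.89,-0.3,-0.07],"delta_rot":[0,0,0.31],"jaw":0},{"delta_pos":[-0.89,-0.3,-0.07],"delta_rot":[0,0,0.31],"jaw":0},{"delta_pos":[-0.89,-0.3,-0.07],"delta_rot":[0,0,0.31],"jaw":0}]'
python3 -m inch '[{"delta_pos":[-0.93,-0.16,-0.07],"delta_rot":[0,0,0.31],"jaw":0},{"delta_pos":[-0.93,-0.16,-0.07],"delta_rot":[0,0,0.31],"jaw":0},{"delta_pos":[-0.93,-0.16,-0.07],"delta_rot":[0,0,0.31],"jaw":0}]'
python3 -c "
from h import *
plan(.508,.158,.22,20,2)"
```

```text
time: 0.4
tool_pos: [0.2189, 0.5267, 0.1884]
ee_rot: [0.0, 0.21, 0.978, -0.001]
ft_force: [0.9, 0.6, -0.1]
finger_gap: 1.001
gripper_force: 0.0
time: 0.65
tool_pos: [0.277, 0.4528, 0.1957]
ee_rot: [0.0, 0.289, 0.957, -0.001]
ft_force: [0.1, 1.2, 0.2]
finger_gap: 1.003
gripper_force: 0.0
time: 0.9
tool_pos: [0.335, 0.3791, 0.2027]
ee_rot: [0.001, 0.365, 0.931, -0.0]
ft_force: [-0.4, 0.6, 0.3]
finger_gap: 1.002
gripper_force: 0.0
time: 1.15
tool_pos: [0.3928, 0.3045, 0.2098]
ee_rot: [0.001, 0.44, 0.898, -0.0]
ft_force: [-0.9, 0.2, 1.3]
finger_gap: 0.999
gripper_force: 0.0
pos [-0.932  0.005 -0.05 ] rot [0.001 0.001 0.298]
pos [-0.92  0.15 -0.05] rot [0.001 0.001 0.298]
yaw 37.85
```

```bash
python3 -m inch '[{"delta_pos":[-0.93,0,-0.05],"delta_rot":[0,0,0.3],"jaw":0},{"delta_pos":[-0.93,0,-0.05],"delta_rot":[0,0,0.3],"jaw":0},{"delta_pos":[-0.93,0,-0.05],"delta_rot":[0,0,0.3],"jaw":0}]' >/dev/null
python3 -m inch '[{"delta_pos":[-0.92,0.15,-0.05],"delta_rot":[0,0,0.3],"jaw":0},{"delta_pos":[-0.92,0.15,-0.05],"delta_rot":[0,0,0.3],"jaw":0},{"delta_pos":[-0.92,0.15,-0.05],"delta_rot":[0,0,0.3],"jaw":0},{"delta_pos":[-0.92,0.15,-0.05],"delta_rot":[0,0,0.3],"jaw":0},{"delta_pos":[-0.92,0.15,-0.05],"delta_rot":[0,0,0.3],"jaw":0}]'
python3 -c "
from h import *
snap('wrist','w1.png')
a=cv2.imread('pics/w1.png');cv2.imwrite('pics/w1b.png',cv2.resize(a,(800,600),interpolation=cv2.INTER_CUBIC))
plan(.459,-.265,.19,7.4,5)"
```

```text
time: 1.82
tool_pos: [0.5053, 0.1614, 0.2191]
ee_rot: [-0.0, 0.573, 0.82, -0.0]
ft_force: [-0.5, -0.1, 0.2]
finger_gap: 1.003
gripper_force: 0.0
pos [-0.77  -0.38   0.058] rot [-0.    -0.     0.085]
pos [-0.786 -0.345  0.058] rot [-0.    -0.     0.085]
pos [-0.801 -0.31   0.058] rot [-0.    -0.     0.085]
pos [-0.814 -0.274  0.058] rot [-0.    -0.     0.085]
pos [-0.825 -0.238  0.058] rot [-0.    -0.     0.085]
yaw 20.14
```

View pics/w1b.png

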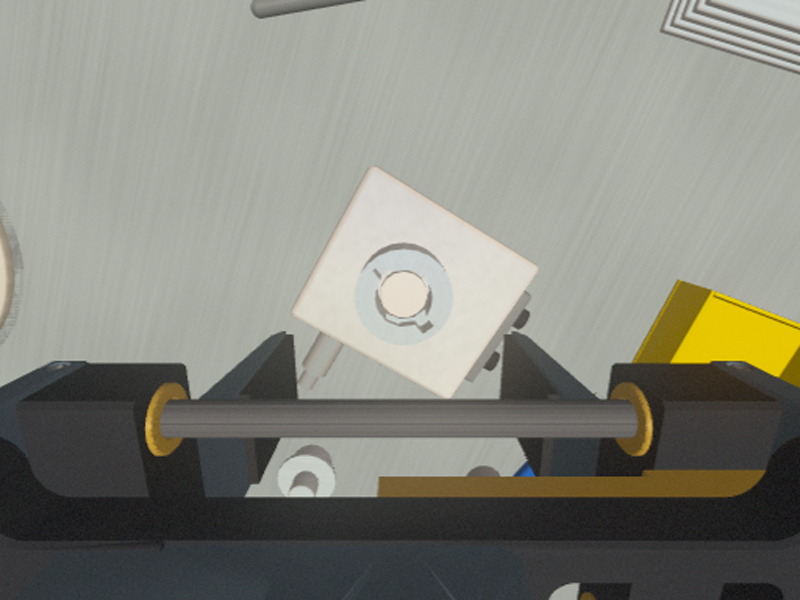

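The collar is at (404,297) in the 800-px view, with slot marks near (378,272) and (424,326). I'll enlarge it.

Run:
```python
from h import *
a=cv2.imread('pics/w1.png')
cv2.imwrite('pics/w1c.png',cv2.resize(a[152:227,218:298],None,fx=8,fy=8,interpolation=cv2.INTER_CUBIC))
```

```text
(no output)
```

View pics/w1c.png

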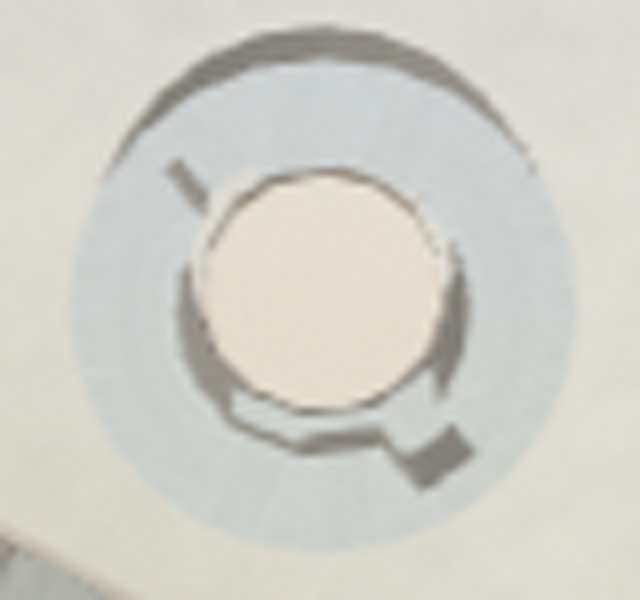

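Run:
```python
from h import *
P=lambda u,v: ray('w1.png',218+(u+.5)/8-.5,152+(v+.5)/8-.5,.112)
c=P(324,306);print(c)
for u,v in((422,492),(473,452),(170,163),(70,306),(577,306),(324,60),(324,552)):
    d=P(u,v)-c;print(d,np.hypot(*d[:2]),np.degrees(np.arctan2(d[1],d[0])))
```

```text
[0.5092 0.1607 0.112 ]
[ 0.0244 -0.0225  0.    ] 0.033190510692063774 -42.68011759299095
[ 0.0295 -0.0138  0.    ] 0.03256823605908061 -25.07003367758476
[-0.0289  0.0126  0.    ] 0.031527289766169225 156.44346466682003
[-0.0359 -0.0131  0.    ] 0.03821544190507287 -159.95284725001028
[0.0358 0.0131 0.    ] 0.03812151623427384 20.098673827213577
[-0.0128  0.0347  0.    ] 0.03698553771408492 110.24781140464181
[ 0.0136 -0.037   0.    ] 0.03942029933929982 -69.81820930001824
```

Slots' midline lies at about -34° in world, and the collar centre is about (0.509, 0.160). Next stop is above the cap.

```bash
python3 -m inch '[{"delta_pos":[-0.77,-0.38,0.05],"delta_rot":[0,0,0.085],"jaw":0},{"delta_pos":[-0.77,-0.38,0.05],"delta_rot":[0,0,0.085],"jaw":0},{"delta_pos":[-0.77,-0.38,0.05],"delta_rot":[0,0,0.085],"jaw":0}]' >/dev/null
python3 -m inch '[{"delta_pos":[-0.79,-0.35,0.05],"delta_rot":[0,0,0.085],"jaw":0},{"delta_pos":[-0.79,-0.35,0.05],"delta_rot":[0,0,0.085],"jaw":0},{"delta_pos":[-0.79,-0.35,0.05],"delta_rot":[0,0,0.085],"jaw":0}]' >/dev/null
python3 -m inch '[{"delta_pos":[-0.8,-0.31,0.05],"delta_rot":[0,0,0.085],"jaw":0},{"delta_pos":[-0.8,-0.31,0.05],"delta_rot":[0,0,0.085],"jaw":0},{"delta_pos":[-0.8,-0.31,0.05],"delta_rot":[0,0,0.085],"jaw":0}]' >/dev/null
python3 -m inch '[{"delta_pos":[-0.81,-0.27,0.05],"delta_rot":[0,0,0.085],"jaw":0},{"delta_pos":[-0.81,-0.27,0.05],"delta_rot":[0,0,0.085],"jaw":0},{"delta_pos":[-0.81,-0.27,0.05],"delta_rot":[0,0,0.085],"jaw":0}]' >/dev/null
python3 -m inch '[{"delta_pos":[-0.82,-0.24,0.05],"delta_rot":[0,0,0.085],"jaw":0},{"delta_pos":[-0.82,-0.24,0.05],"delta_rot":[0,0,0.085],"jaw":0},{"delta_pos":[-0.82,-0.24,0.05],"delta_rot":[0,0,0.085],"jaw":0},{"delta_pos":[-0.82,-0.24,0.05],"delta_rot":[0,0,0.085],"jaw":0},{"delta_pos":[-0.82,-0.24,0.05],"delta_rot":[0,0,0.085],"jaw":0}]'
python3 -c "
from h import *
snap('wrist','w2.png')
a=cv2.imread('pics/w2.png');cv2.imwrite('pics/w2b.png',cv2.resize(a[90:290,130:380],(800,640))[:600])
plan(.459,-.265,.12,7.4,1)"
```

```text
time: 3.28
tool_pos: [0.4589, -0.2637, 0.1943]
ee_rot: [-0.0, 0.66, 0.751, 0.0]
ft_force: [-0.3, 0.8, 0.0]
finger_gap: 1.002
gripper_force: 0.0
pos [-0.017 -0.002  0.744] rot [-0.    -0.001  0.001]
yaw 7.42
```

View pics/w2b.png

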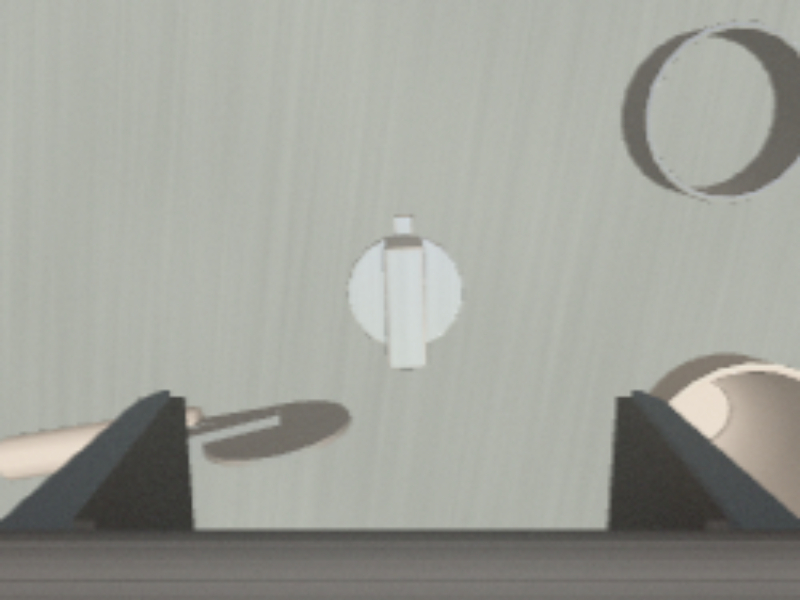

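Bar top runs from (405,247) to (408,368) in the crop, well aligned with the fingers. The tub is close to the right finger, so I'll narrow the jaws before going down.

Run:
```python
from h import *
P=lambda u,v: ray('w2.png',130+u/3.2,90+v/3.2,.068)
a,b=P(405,247),P(408,368);m=(a+b)/2;d=b-a
print(a,b,m,np.hypot(*d[:2]),np.degrees(np.arctan2(d[1],d[0])))
print('disc',ray('w2.png',130+405/3.2,90+291/3.2,.036))
print('tub',ray('t1.png',575/1.5625,291/1.5625,.07))
plan(m[0],m[1],.12,np.degrees(np.arctan2(d[1],d[0]))+90)
```

```text
[ 0.4577 -0.2414  0.068 ] [ 0.4653 -0.2903  0.068 ] [ 0.4615  -0.26585  0.068  ] 0.04948706901807784 -81.16581233502615
disc [ 0.461  -0.2656  0.036 ]
tub [ 0.6088 -0.3115  0.07  ]
pos [-0.029  0.022  0.744] rot [-0.    -0.001 -0.047]
yaw 7.42
```

```bash
python3 -m inch '[{"delta_pos":[-0.025,0.02,0.8],"delta_rot":[0,0,-0.04],"jaw":0.5},{"delta_pos":[-0.025,0.02,0.8],"delta_rot":[0,0,-0.04],"jaw":0.5},{"delta_pos":[-0.025,0.02,0.8],"delta_rot":[0,0,-0.04],"jaw":0.5},{"delta_pos":[-0.025,0.02,0.8],"delta_rot":[0,0,-0.04],"jaw":0.5},{"delta_pos":[-0.025,0.02,0.8],"delta_rot":[0,0,-0.04],"jaw":0.5}]' 40
python3 -c "
from h import *
plan(.461,-.2655,.04,8.5,1)"
```

```text
time: 3.75
tool_pos: [0.462, -0.2667, 0.1161]
ee_rot: [0.001, 0.652, 0.758, 0.0]
ft_force: [0.5, 0.1, 0.3]
finger_gap: 0.668
gripper_force: 0.0
pos [ 0.014 -0.009  0.761] rot [0.002 0.001 0.003]
yaw 8.6
```

```bash
python3 -m inch '[{"delta_pos":[0.01,-0.005,0.3],"delta_rot":[0,0,0],"jaw":0.5},{"delta_pos":[0.01,-0.005,0.6],"delta_rot":[0,0,0],"jaw":0.5},{"delta_pos":[0.01,-0.005,0.74],"delta_rot":[0,0,0],"jaw":0.5},{"delta_pos":[0.01,-0.005,0.74],"delta_rot":[0,0,0],"jaw":0.5},{"delta_pos":[0.01,-0.005,0.74],"delta_rot":[0,0,0],"jaw":0.5}]'
python3 -m inch '[{"delta_pos":[0,0,0],"delta_rot":[0,0,0],"jaw":1},{"delta_pos":[0,0,0],"delta_rot":[0,0,0],"jaw":1},{"delta_pos":[0,0,0],"delta_rot":[0,0,0],"jaw":1},{"delta_pos":[0,0,0],"delta_rot":[0,0,0],"jaw":1},{"delta_pos":[0,0,0],"delta_rot":[0,0,0],"jaw":1}]' 40
python3 -m inch '[{"delta_pos":[0,0,0],"delta_rot":[0,0,0],"jaw":1},{"delta_pos":[0,0,0],"delta_rot":[0,0,0],"jaw":1},{"delta_pos":[0,0,0],"delta_rot":[0,0,0],"jaw":1}]' 40
```

```text
time: 4.17
tool_pos: [0.4615, -0.2666, 0.0421]
ee_rot: [0.001, 0.652, 0.758, 0.0]
ft_force: [-0.7, 0.7, -0.3]
finger_gap: 0.5
gripper_force: 0.0
time: 4.58
tool_pos: [0.4608, -0.2665, 0.041]
ee_rot: [0.0, 0.653, 0.758, 0.0]
ft_force: [-0.0, -0.4, -0.1]
finger_gap: 0.165
gripper_force: 0.0
time: 4.83
tool_pos: [0.4605, -0.2663, 0.0404]
ee_rot: [-0.0, 0.653, 0.758, -0.0]
ft_force: [-0.6, 0.0, 0.2]
finger_gap: 0.003
gripper_force: 0.0
```

The fingers closed on nothing, so I need to look.

```bash
python3 -c "
from h import *
snap('wrist','w3.png');snap('top','t3.png')
a=cv2.imread('pics/w3.png');b=cv2.imread('pics/t3.png')
cv2.imwrite('pics/3b.png',np.hstack([cv2.resize(a[90:340,130:380],(400,400)),cv2.resize(b[170:300,285:415],(400,400))]))"
```

```text
(no output)
```

View pics/3b.png

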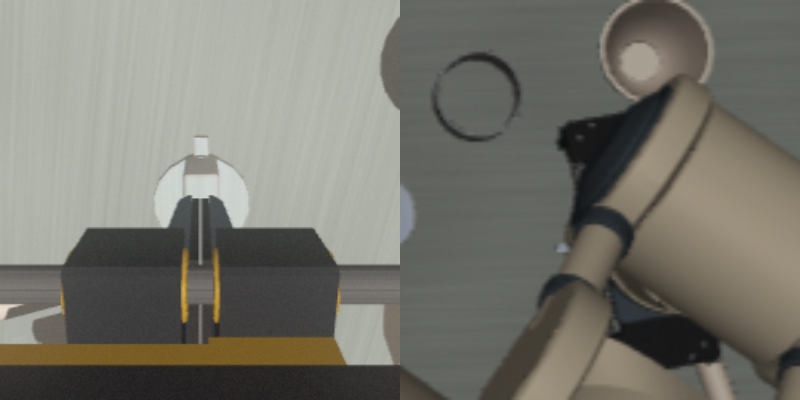

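Run:
```python
from h import *
d=np.load('pics/w3.png.npz'); fl=192/np.tan(np.radians(d['fov']/2)); he=d['he']
def pr(p):
    c=np.linalg.inv(he)@np.r_[p,1]; u=d['cx']+fl*c[0]/-c[2]; v=d['cy']-fl*c[1]/-c[2]
    return np.round([(u-130)*1.6,(v-90)*1.6])
for n,p in dict(tipfront=[.016,0,0],tipfront_l=[.016,-.0135,0],tipfront_r=[.016,.0135,0],f68=[.016,0,-.028],barend=[.025,0,-.028],barendL=[.025,.008,-.028],barbot=[.025,0,.004],lug=[.03,0,.03],disc=[.025,0,.004]).items(): print(n,pr(np.array(p)))
a=cv2.imread('pics/w3.png');cv2.imwrite('pics/w3c.png',cv2.resize(a[165:255,200:310],None,fx=6.6,fy=6.6,interpolation=cv2.INTER_CUBIC))
print(get_state()['finger_gap'],get_state()['gripper_force'])
```

```text
tipfront [200. 177.]
tipfront_l [173. 177.]
tipfront_r [228. 177.]
f68 [201. 195.]
barend [201. 175.]
barendL [219. 175.]
barbot [200. 157.]
lug [200. 138.]
disc [200. 157.]
0.0009697384379755849 0.0
```

View pics/w3c.png

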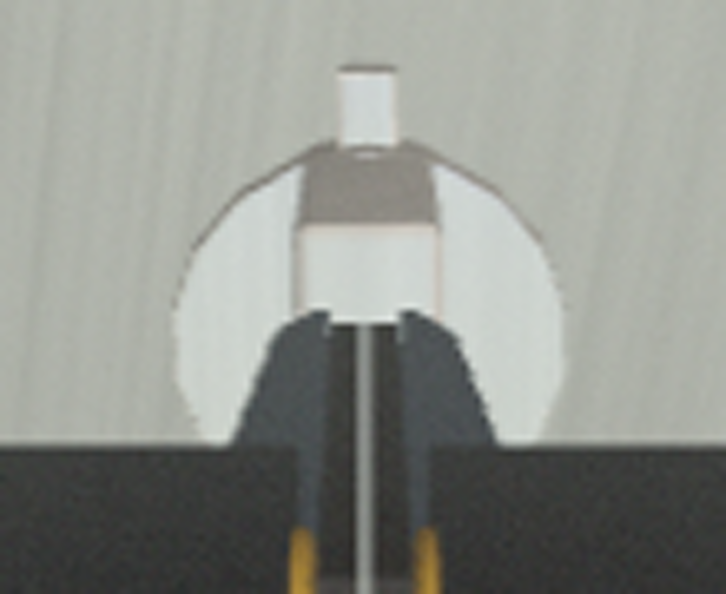

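The fingers show as shut inside the bar with no force, and the picture fits the expected cap pose. I'll test with a small lift.

```bash
python3 -m inch '[{"delta_pos":[0,0,-0.05],"delta_rot":[0,0,0],"jaw":1},{"delta_pos":[0,0,-0.1],"delta_rot":[0,0,0],"jaw":1},{"delta_pos":[0,0,-0.15],"delta_rot":[0,0,0],"jaw":1},{"delta_pos":[0,0,-0.2],"delta_rot":[0,0,0],"jaw":1},{"delta_pos":[0,0,-0.2],"delta_rot":[0,0,0],"jaw":1}]' 40
python3 -c "
from h import *
s,_=snap('wrist','w4.png');print(s['gripper_force'],s['ft_force'],s['finger_gap'],s['moment'])
snap('scene','s4.png')
a=cv2.imread('pics/w4.png');b=cv2.imread('pics/s4.png')
cv2.imwrite('pics/4b.png',np.hstack([cv2.resize(a[165:255,200:310],(440,360)),cv2.resize(b[110:200,160:250],(360,360),interpolation=cv2.INTER_CUBIC)]))"
```

```text
time: 5.35
tool_pos: [0.4611, -0.2667, 0.0617]
ee_rot: [0.001, 0.653, 0.758, 0.0]
ft_force: [0.2, -0.9, -0.2]
finger_gap: 0.007
gripper_force: 0.0
0.0 [ 0.18073625 -0.85673885 -0.16631158] 0.007256280160814848 [-0.09013206  0.02408658 -0.02243023]
```

View pics/4b.png

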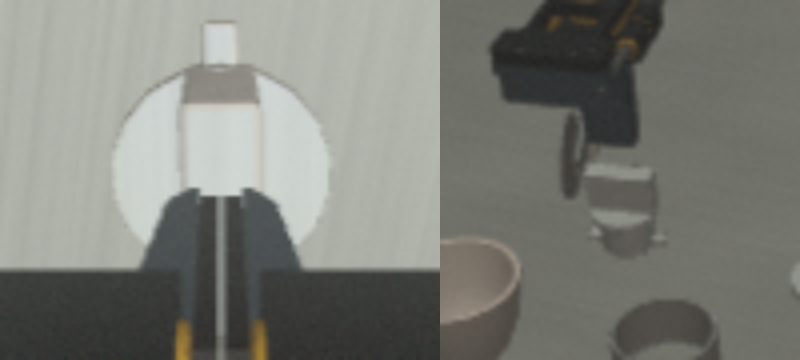

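Run:
```python
from h import *
from scipy.optimize import least_squares
d=np.load('pics/w3.png.npz'); fl=192/np.tan(np.radians(d['fov']/2)); print('fl',fl,d['fov'],d['cx'],d['cy'])
# disc edge width check: predicted width of disc 50mm at z .036, per wrist pic
for f,(u1,u2,v) in dict(w3=((200+175/6.6),(200+565/6.6),165+310/6.6),w4=(200+113/4,200+330/4,165+165/4),w2=(130+348/3.2,130+462/3.2,90+291/3.2)).items():
    a,b=ray(f+'.png',u1,v,.036),ray(f+'.png',u2,v,.036); print(f,np.linalg.norm(a-b),(a+b)/2)
# scene: project tcp & bar
d=np.load('pics/s4.png.npz'); fl=192/np.tan(np.radians(d['fov']/2))
def pr(p):
    c=np.linalg.inv(d['T'])@np.r_[p,1]; return np.array([d['cx']-fl*c[0]/c[2], d['cy']+fl*c[1]/c[2]])
for p in ([.461,-.267,.0617],[.461,-.2655,.068],[.461,-.267,.088],[.461,-.2655,0]): q=pr(p); print(p,q,440+(q[0]-160)*4,(q[1]-110)*4)
```

```text
fl 265.9298474858272 71.65818630157763 254.76686897832985 196.5081140771769
w3 0.04873479249981472 [ 0.4604 -0.2614  0.036 ]
w4 0.049031520474078695 [ 0.46075 -0.2637   0.036  ]
w2 0.049515351154970084 [ 0.46105 -0.2656   0.036  ]
[0.461, -0.267, 0.0617] [204.22534454 153.2653673 ] 616.9013781536793 173.0614692060351
[0.461, -0.2655, 0.068] [204.42448596 151.58527838] 617.6979438251401 166.34111350909006
[0.461, -0.267, 0.088] [203.12330627 145.77584535] 612.4932250883368 143.10338141252714
[0.461, -0.2655, 0] [207.11778029 170.01174988] 628.4711211421811 240.04699953709178
```

The scene view puts the real fingertips near z≈0.088 with the reported TCP at 0.0617. They end about 27 mm short of the stated TCP, so I closed just above the bar. I'll open and go lower, feeling for contact.

```bash
python3 -m inch '[{"delta_pos":[0,0,0],"delta_rot":[0,0,0],"jaw":0.5},{"delta_pos":[0,0,0],"delta_rot":[0,0,0],"jaw":0.5},{"delta_pos":[0,0,0],"delta_rot":[0,0,0],"jaw":0.5},{"delta_pos":[0,0,0],"delta_rot":[0,0,0],"jaw":0.5},{"delta_pos":[0,0,0],"delta_rot":[0,0,0],"jaw":0.5}]' 40
python3 -m inch '[{"delta_pos":[0,-0.01,0.05],"delta_rot":[0,0,0],"jaw":0.5},{"delta_pos":[0,-0.01,0.1],"delta_rot":[0,0,0],"jaw":0.5},{"delta_pos":[0,-0.01,0.15],"delta_rot":[0,0,0],"jaw":0.5},{"delta_pos":[0,-0.01,0.2],"delta_rot":[0,0,0],"jaw":0.5},{"delta_pos":[0,-0.01,0.2],"delta_rot":[0,0,0],"jaw":0.5}]'
python3 -m inch '[{"delta_pos":[0,0,0.04],"delta_rot":[0,0,0],"jaw":0.5},{"delta_pos":[0,0,0.08],"delta_rot":[0,0,0],"jaw":0.5},{"delta_pos":[0,0,0.11],"delta_rot":[0,0,0],"jaw":0.5},{"delta_pos":[0,0,0.11],"delta_rot":[0,0,0],"jaw":0.5}]'
```

```text
time: 5.87
tool_pos: [0.4604, -0.2662, 0.0603]
ee_rot: [-0.0, 0.653, 0.758, -0.0]
ft_force: [0.2, 0.2, -0.5]
finger_gap: 0.339
gripper_force: 0.0
time: 6.28
tool_pos: [0.4589, -0.266, 0.0392]
ee_rot: [-0.001, 0.653, 0.758, -0.0]
ft_force: [-0.8, -0.0, -0.6]
finger_gap: 0.499
gripper_force: 0.0
time: 6.62
tool_pos: [0.4593, -0.2663, 0.0288]
ee_rot: [-0.0, 0.653, 0.758, -0.0]
ft_force: [0.1, 0.2, -0.3]
finger_gap: 0.501
gripper_force: 0.0
```

```bash
python3 -m inch '[{"delta_pos":[0,0.015,0.05],"delta_rot":[0,0,0],"jaw":0.5},{"delta_pos":[0,0.015,0.1],"delta_rot":[0,0,0],"jaw":0.5},{"delta_pos":[0,0.015,0.12],"delta_rot":[0,0,0],"jaw":0.5},{"delta_pos":[0,0.015,0.12],"delta_rot":[0,0,0],"jaw":0.5}]'
python3 -m inch '[{"delta_pos":[0,0,0],"delta_rot":[0,0,0],"jaw":1},{"delta_pos":[0,0,0],"delta_rot":[0,0,0],"jaw":1},{"delta_pos":[0,0,0],"delta_rot":[0,0,0],"jaw":1},{"delta_pos":[0,0,0],"delta_rot":[0,0,0],"jaw":1},{"delta_pos":[0,0,0],"delta_rot":[0,0,0],"jaw":1}]' 40
python3 -m inch '[{"delta_pos":[0,0,0],"delta_rot":[0,0,0],"jaw":1},{"delta_pos":[0,0,0],"delta_rot":[0,0,0],"jaw":1}]' 40
```

```text
time: 6.95
tool_pos: [0.4607, -0.266, 0.0168]
ee_rot: [-0.001, 0.652, 0.758, -0.0]
ft_force: [-0.8, -0.2, -0.0]
finger_gap: 0.501
gripper_force: 0.0
time: 7.37
tool_pos: [0.4611, -0.2663, 0.0176]
ee_rot: [0.0, 0.653, 0.758, 0.0]
ft_force: [0.1, -0.4, 0.3]
finger_gap: 0.17
gripper_force: 40.0
time: 7.53
tool_pos: [0.4611, -0.2663, 0.0175]
ee_rot: [0.0, 0.653, 0.758, -0.0]
ft_force: [0.2, -0.9, 2.8]
finger_gap: 0.171
gripper_force: 40.0
```

Gripped with 40 N at a 15.6 mm opening, which matches the bar. Next: lift, carry and turn to yaw 56°.

```bash
python3 -m inch '[{"delta_pos":[0,0,-0.2],"delta_rot":[0,0,0],"jaw":1},{"delta_pos":[0,0,-0.6],"delta_rot":[0,0,0],"jaw":1},{"delta_pos":[0,0,-0.9],"delta_rot":[0,0,0],"jaw":1},{"delta_pos":[0,0,-0.9],"delta_rot":[0,0,0],"jaw":1}]' 
python3 -m inch '[{"delta_pos":[0,0,-0.4],"delta_rot":[0,0,0],"jaw":1},{"delta_pos":[0,0,-0.8],"delta_rot":[0,0,0],"jaw":1},{"delta_pos":[0,0,-0.8],"delta_rot":[0,0,0],"jaw":1},{"delta_pos":[0,0,-0.8],"delta_rot":[0,0,0],"jaw":1}]' 50
python3 -c "
from h import *
plan(.509,.160,.185,56,5)"
```

```text
time: 7.87
tool_pos: [0.4634, -0.2679, 0.1126]
ee_rot: [0.004, 0.652, 0.758, 0.0]
ft_force: [0.9, -1.6, -0.9]
finger_gap: 0.17
gripper_force: 40.0
time: 8.2
tool_pos: [0.4619, -0.2669, 0.1891]
ee_rot: [0.002, 0.652, 0.758, 0.0]
ft_force: [-0.3, -0.4, -2.6]
finger_gap: 0.175
gripper_force: 50.0
pos [0.83  0.22  0.007] rot [ 0.001  0.001 -0.316]
pos [0.783 0.354 0.007] rot [ 0.001  0.001 -0.316]
pos [0.714 0.478 0.008] rot [ 0.001  0.001 -0.316]
pos [0.625 0.589 0.008] rot [ 0.001  0.001 -0.316]
pos [0.519 0.684 0.008] rot [ 0.001  0.001 -0.316]
yaw 8.54
```

```bash
python3 -m inch '[{"delta_pos":[0.83,0.22,0],"delta_rot":[0,0,-0.32],"jaw":1},{"delta_pos":[0.83,0.22,0],"delta_rot":[0,0,-0.32],"jaw":1},{"delta_pos":[0.83,0.22,0],"delta_rot":[0,0,-0.32],"jaw":1}]' >/dev/null
python3 -m inch '[{"delta_pos":[0.78,0.35,0],"delta_rot":[0,0,-0.32],"jaw":1},{"delta_pos":[0.78,0.35,0],"delta_rot":[0,0,-0.32],"jaw":1},{"delta_pos":[0.78,0.35,0],"delta_rot":[0,0,-0.32],"jaw":1}]' >/dev/null
python3 -m inch '[{"delta_pos":[0.71,0.48,0],"delta_rot":[0,0,-0.32],"jaw":1},{"delta_pos":[0.71,0.48,0],"delta_rot":[0,0,-0.32],"jaw":1},{"delta_pos":[0.71,0.48,0],"delta_rot":[0,0,-0.32],"jaw":1}]' >/dev/null
python3 -m inch '[{"delta_pos":[0.62,0.59,0],"delta_rot":[0,0,-0.32],"jaw":1},{"delta_pos":[0.62,0.59,0],"delta_rot":[0,0,-0.32],"jaw":1},{"delta_pos":[0.62,0.59,0],"delta_rot":[0,0,-0.32],"jaw":1}]' >/dev/null
python3 -m inch '[{"delta_pos":[0.52,0.68,0],"delta_rot":[0,0,-0.32],"jaw":1},{"delta_pos":[0.52,0.68,0],"delta_rot":[0,0,-0.32],"jaw":1},{"delta_pos":[0.52,0.68,0],"delta_rot":[0,0,-0.32],"jaw":1},{"delta_pos":[0.52,0.68,0],"delta_rot":[0,0,-0.32],"jaw":1},{"delta_pos":[0.52,0.68,0],"delta_rot":[0,0,-0.32],"jaw":1}]'
python3 -c "
from h import *
s,_=snap('wrist','w5.png')
plan(.509,.160,.145,56,1)
d=np.load('pics/w5.png.npz'); fl=192/np.tan(np.radians(d['fov']/2)); he=d['he']
u=lambda p:(lambda c:(d['cx']-fl*c[0]/c[2],d['cy']+fl*c[1]/c[2]))(np.linalg.inv(he)@np.r_[p,1])
print('lug expected',u([.03,0,.0175-.010]),'lug tip',u([.03,0,.0175-.004]), 'bar end', u([.025,0,-.0505]))
a=cv2.imread('pics/w5.png');cv2.imwrite('pics/w5c.png',cv2.resize(a[150:260,180:330],None,fx=5.3,fy=5.3,interpolation=cv2.INTER_CUBIC))"
```

```text
time: 9.62
tool_pos: [0.5058, 0.1593, 0.1862]
ee_rot: [-0.001, 0.288, 0.958, -0.001]
ft_force: [-0.1, -0.9, -1.1]
finger_gap: 0.174
gripper_force: 50.0
pos [-0.019  0.028  0.415] rot [-0.003 -0.002  0.016]
yaw 56.49
lug expected (np.float64(254.86848538445443), np.float64(181.56817429770103)) lug tip (np.float64(254.87072965922943), np.float64(180.03071629875535)) bar end (np.float64(254.84272964718787), np.float64(210.07707642638923))
```

View pics/w5c.png

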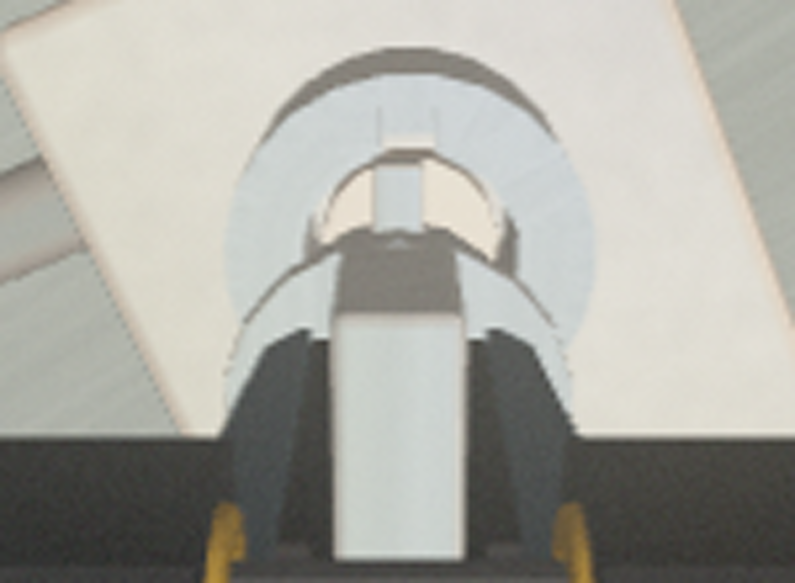

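Lug at x≈398, slot middle at x≈407 and collar centre at x≈410 in the crop. Yaw is already close, with a small shift left to make.

Run:
```python
from h import *
P=lambda u,v,z: ray('w5.png',180+(u+.5)/5.3-.5,150+(v+.5)/5.3-.5,z)
s=(P(379,108,.112)+P(436,108,.112))/2; l,r=P(225,245,.112),P(595,245,.112); t=P(410,73,.112)
c=(l+r)/2; print('slotend',s,'collar row',c,np.linalg.norm(l-r),'top edge',t)
ax=np.array([.0,0,0]); 
# collar centre from top edge: along tool x back 38mm
d=np.load('pics/w5.png.npz'); tx=R(d['q'])[:,0]; ty=R(d['q'])[:,1]; p=d['p']
for n,q in dict(s=s,c=c,t=t,l=l,r=r).items(): print(n,'tool xy mm',(q-p)@tx*1e3,(q-p)@ty*1e3)
```

```text
slotend [0.48325 0.1761  0.112  ] collar row [0.5071  0.16095 0.112  ] 0.07557889917166037 top edge [0.4777 0.1804 0.112 ]
s tool xy mm 27.92816207955004 1.6935303569093059
c tool xy mm -0.32224044133893504 2.2015670518721504
t tool xy mm 34.92913742122966 2.221512200990972
l tool xy mm -0.3613068212604194 -35.587801704155474
r tool xy mm -0.2831740614174782 39.99093580789983
```

```bash
python3 -m inch '[{"delta_pos":[-0.025,0.023,0.2],"delta_rot":[0,0,-0.03],"jaw":1},{"delta_pos":[-0.025,0.023,0.4],"delta_rot":[0,0,-0.03],"jaw":1},{"delta_pos":[-0.025,0.023,0.5],"delta_rot":[0,0,-0.03],"jaw":1},{"delta_pos":[-0.025,0.023,0.5],"delta_rot":[0,0,-0.03],"jaw":1},{"delta_pos":[-0.025,0.023,0.5],"delta_rot":[0,0,-0.03],"jaw":1}]'
python3 -m inch '[{"delta_pos":[0,0,0],"delta_rot":[0,0,0],"jaw":1},{"delta_pos":[0,0,0],"delta_rot":[0,0,0],"jaw":1}]'
python3 -c "
from h import *
plan(.509,.160,.127,57,1)"
```

```text
time: 10.08
tool_pos: [0.5097, 0.1593, 0.1374]
ee_rot: [-0.001, 0.281, 0.96, -0.0]
ft_force: [0.4, 0.2, -0.0]
finger_gap: 0.17
gripper_force: 50.0
time: 10.25
tool_pos: [0.5106, 0.16, 0.1384]
ee_rot: [0.001, 0.281, 0.96, 0.0]
ft_force: [-1.5, -0.8, -1.1]
finger_gap: 0.17
gripper_force: 50.0
pos [ 0.014 -0.009  0.114] rot [0.002 0.002 0.014]
yaw 57.41
```

```bash
python3 -m inch '[{"delta_pos":[0.007,0,0.03],"delta_rot":[0,0,0],"jaw":1},{"delta_pos":[0.007,0,0.06],"delta_rot":[0,0,0],"jaw":1},{"delta_pos":[0.007,0,0.09],"delta_rot":[0,0,0],"jaw":1},{"delta_pos":[0.007,0,0.1],"delta_rot":[0,0,0],"jaw":1}]'
python3 -m inch '[{"delta_pos":[0,0,0.02],"delta_rot":[0,0,0],"jaw":1},{"delta_pos":[0,0,0.04],"delta_rot":[0,0,0],"jaw":1},{"delta_pos":[0,0,0.04],"delta_rot":[0,0,0],"jaw":1}]'
python3 -c "
from h import *
plan(.509,.160,.127,57,1)
print(get_state()['moment'])"
```

```text
time: 10.58
tool_pos: [0.5091, 0.1605, 0.127]
ee_rot: [-0.0, 0.28, 0.96, -0.0]
ft_force: [0.3, -1.3, -2.1]
finger_gap: 0.17
gripper_force: 50.0
time: 10.83
tool_pos: [0.5092, 0.1605, 0.123]
ee_rot: [-0.0, 0.28, 0.96, -0.0]
ft_force: [-0.4, -0.2, -0.6]
finger_gap: 0.173
gripper_force: 50.0
pos [-0.001 -0.005 -0.04 ] rot [-0.001 -0.001  0.015]
yaw 57.44
[-0.03045014 -0.01064891  0.02435341]
```

Underside at about 0.1055 with no force, so the lugs are already in the slots. On down to the disc.

```bash
python3 -m inch '[{"delta_pos":[0,0,0.02],"delta_rot":[0,0,0],"jaw":1},{"delta_pos":[0,0,0.04],"delta_rot":[0,0,0],"jaw":1},{"delta_pos":[0,0,0.05],"delta_rot":[0,0,0],"jaw":1},{"delta_pos":[0,0,0.05],"delta_rot":[0,0,0],"jaw":1}]'
python3 -m inch '[{"delta_pos":[0,0,0.02],"delta_rot":[0,0,0],"jaw":1},{"delta_pos":[0,0,0.04],"delta_rot":[0,0,0],"jaw":1},{"delta_pos":[0,0,0.05],"delta_rot":[0,0,0],"jaw":1},{"delta_pos":[0,0,0.05],"delta_rot":[0,0,0],"jaw":1}]'
```

```text
time: 11.17
tool_pos: [0.5092, 0.1605, 0.1181]
ee_rot: [-0.0, 0.28, 0.96, -0.0]
ft_force: [0.3, -0.2, -1.1]
finger_gap: 0.171
gripper_force: 50.0
time: 11.5
tool_pos: [0.5096, 0.1605, 0.1137]
ee_rot: [0.0, 0.28, 0.96, 0.0]
ft_force: [-2.1, -0.2, 8.1]
finger_gap: 0.173
gripper_force: 50.0
```

```bash
python3 -m inch '[{"delta_pos":[0,0,0.02],"delta_rot":[0,0,0],"jaw":1},{"delta_pos":[0,0,0.04],"delta_rot":[0,0,0],"jaw":1},{"delta_pos":[0,0,0.05],"delta_rot":[0,0,0],"jaw":1},{"delta_pos":[0,0,0.05],"delta_rot":[0,0,0],"jaw":1}]'
python3 -m inch '[{"delta_pos":[0,0,0.01],"delta_rot":[0,0,0],"jaw":1},{"delta_pos":[0,0,0.02],"delta_rot":[0,0,0],"jaw":1},{"delta_pos":[0,0,0.02],"delta_rot":[0,0,0],"jaw":1}]'
python3 -c "
from h import *
print(get_state()['moment'],yaw(get_state()['ee_rot']))"
```

```text
time: 11.83
tool_pos: [0.5096, 0.1606, 0.1088]
ee_rot: [0.0, 0.28, 0.96, 0.0]
ft_force: [-1.9, -0.5, 10.2]
finger_gap: 0.178
gripper_force: 50.0
time: 12.08
tool_pos: [0.5096, 0.1606, 0.1068]
ee_rot: [0.0, 0.28, 0.96, 0.0]
ft_force: [-2.5, -0.5, 9.8]
finger_gap: 0.175
gripper_force: 50.0
[-0.16754766  0.58929267  0.03631299] 57.44062915148881
```

```bash
python3 -m inch '[{"delta_pos":[0,0,0],"delta_rot":[0,0,0.1],"jaw":1},{"delta_pos":[0,0,0],"delta_rot":[0,0,0.2],"jaw":1},{"delta_pos":[0,0,0],"delta_rot":[0,0,0.3],"jaw":1},{"delta_pos":[0,0,0],"delta_rot":[0,0,0.3],"jaw":1}]'
python3 -c "
from h import *
print(get_state()['moment'],yaw(get_state()['ee_rot']))"
```

```text
time: 12.42
tool_pos: [0.5102, 0.1607, 0.1071]
ee_rot: [0.001, 0.357, 0.934, 0.0]
ft_force: [-0.6, -0.6, 9.9]
finger_gap: 0.172
gripper_force: 50.0
[-0.05381256  0.22648497 -0.03516856] 48.22857329955364
```

It turns freely under the lip, so I'll keep going.

```bash
python3 -m inch '[{"delta_pos":[0,0,0],"delta_rot":[0,0,0.17],"jaw":1},{"delta_pos":[0,0,0],"delta_rot":[0,0,0.34],"jaw":1},{"delta_pos":[0,0,0],"delta_rot":[0,0,0.5],"jaw":1},{"delta_pos":[0,0,0],"delta_rot":[0,0,0.67],"jaw":1},{"delta_pos":[0,0,0],"delta_rot":[0,0,0.67],"jaw":1}]'
python3 -m inch '[{"delta_pos":[0,0,0],"delta_rot":[0,0,0.17],"jaw":1},{"delta_pos":[0,0,0],"delta_rot":[0,0,0.34],"jaw":1},{"delta_pos":[0,0,0],"delta_rot":[0,0,0.5],"jaw":1},{"delta_pos":[0,0,0],"delta_rot":[0,0,0.67],"jaw":1},{"delta_pos":[0,0,0],"delta_rot":[0,0,0.67],"jaw":1}]'
python3 -c "
from h import *
print(get_state()['moment'],yaw(get_state()['ee_rot']))"
```

```text
time: 12.83
tool_pos: [0.5104, 0.1607, 0.1072]
ee_rot: [0.001, 0.515, 0.857, 0.001]
ft_force: [0.5, 0.4, 9.2]
finger_gap: 0.174
gripper_force: 50.0
time: 13.25
tool_pos: [0.5104, 0.1607, 0.1072]
ee_rot: [0.001, 0.657, 0.754, 0.001]
ft_force: [0.5, -0.2, 10.5]
finger_gap: 0.17
gripper_force: 50.0
[-0.13988417  0.08627225 -0.06656327] 7.880212229701055
```

```bash
python3 -m inch '[{"delta_pos":[0,0,0],"delta_rot":[0,0,0.1],"jaw":1},{"delta_pos":[0,0,0],"delta_rot":[0,0,0.2],"jaw":1},{"delta_pos":[0,0,0],"delta_rot":[0,0,0.3],"jaw":1},{"delta_pos":[0,0,0],"delta_rot":[0,0,0.35],"jaw":1},{"delta_pos":[0,0,0],"delta_rot":[0,0,0.35],"jaw":1}]'
python3 -c "
from h import *
print(get_state()['moment'],yaw(get_state()['ee_rot']))"
python3 -m inch '[{"delta_pos":[0,0,0],"delta_rot":[0,0,0.03],"jaw":1},{"delta_pos":[0,0,0],"delta_rot":[0,0,0.07],"jaw":1},{"delta_pos":[0,0,0],"delta_rot":[0,0,0.07],"jaw":1}]'
python3 -c "
from h import *
print(get_state()['moment'],yaw(get_state()['ee_rot']))"
```

```text
time: 13.67
tool_pos: [0.5104, 0.1607, 0.1072]
ee_rot: [0.001, 0.722, 0.692, 0.001]
ft_force: [0.9, -0.7, 10.9]
finger_gap: 0.17
gripper_force: 50.0
[-0.16984685  0.05306511 -0.06052557] -2.3787897435127388
time: 13.92
tool_pos: [0.5104, 0.1607, 0.1072]
ee_rot: [0.001, 0.734, 0.679, 0.001]
ft_force: [0.5, 0.1, 10.4]
finger_gap: 0.169
gripper_force: 50.0
[-0.12611928  0.08544398 -0.04173119] -4.443451272977143
```

```bash
python3 -m inch '[{"delta_pos":[0,0,0],"delta_rot":[0,0,0.03],"jaw":1},{"delta_pos":[0,0,0],"delta_rot":[0,0,0.06],"jaw":1},{"delta_pos":[0,0,0],"delta_rot":[0,0,0.06],"jaw":1}]' >/dev/null
python3 -c "
from h import *
print(get_state()['moment'],yaw(get_state()['ee_rot']))"
python3 -m inch '[{"delta_pos":[0,0,0],"delta_rot":[0,0,0.03],"jaw":1},{"delta_pos":[0,0,0],"delta_rot":[0,0,0.05],"jaw":1},{"delta_pos":[0,0,0],"delta_rot":[0,0,0.05],"jaw":1}]'
python3 -c "
from h import *
print(get_state()['moment'],yaw(get_state()['ee_rot']))"
```

```text
[-0.10346507  0.14416997  0.04011366] -6.221984282033348
time: 14.42
tool_pos: [0.5102, 0.1607, 0.1072]
ee_rot: [0.001, 0.753, 0.658, 0.001]
ft_force: [-1.2, 0.0, 11.2]
finger_gap: 0.171
gripper_force: 50.0
[0.03518534 0.23064714 0.70371144] -7.668596547555233
```

Hard stop felt (0.70 N·m at yaw -7.7°). I'll ease back 3° and let it rise.

```bash
python3 -m inch '[{"delta_pos":[0,0,0],"delta_rot":[0,0,-0.1],"jaw":1},{"delta_pos":[0,0,-0.02],"delta_rot":[0,0,-0.1],"jaw":1},{"delta_pos":[0,0,-0.04],"delta_rot":[0,0,-0.1],"jaw":1},{"delta_pos":[0,0,-0.06],"delta_rot":[0,0,-0.1],"jaw":1},{"delta_pos":[0,0,-0.06],"delta_rot":[0,0,-0.1],"jaw":1}]'
python3 -m inch '[{"delta_pos":[0,0,-0.01],"delta_rot":[0,0,0],"jaw":1},{"delta_pos":[0,0,-0.01],"delta_rot":[0,0,0],"jaw":1}]'
python3 -c "
from h import *
print(get_state()['moment'],yaw(get_state()['ee_rot']))"
```

```text
time: 14.83
tool_pos: [0.5103, 0.1607, 0.1134]
ee_rot: [0.001, 0.735, 0.678, 0.001]
ft_force: [-0.3, 0.4, 8.6]
finger_gap: 0.174
gripper_force: 50.0
time: 15.0
tool_pos: [0.5101, 0.1607, 0.1136]
ee_rot: [0.0, 0.735, 0.678, 0.001]
ft_force: [3.0, 1.8, -0.3]
finger_gap: 0.171
gripper_force: 50.0
[ 0.18781908 -0.5625539   0.03485309] -4.664456841976163
```

It rises to 0.096 and is held there by the notches. Now release and retract.

```bash
python3 -m inch '[{"delta_pos":[0,0,0.007],"delta_rot":[0,0,0],"jaw":0.5},{"delta_pos":[0,0,0.007],"delta_rot":[0,0,0],"jaw":0.5},{"delta_pos":[0,0,0.007],"delta_rot":[0,0,0],"jaw":0.5},{"delta_pos":[0,0,0.007],"delta_rot":[0,0,0],"jaw":0.5},{"delta_pos":[0,0,0.007],"delta_rot":[0,0,0],"jaw":0.5}]'
python3 -m inch '[{"delta_pos":[0,0,-0.1],"delta_rot":[0,0,0],"jaw":0.5},{"delta_pos":[0,0,-0.3],"delta_rot":[0,0,0],"jaw":0.5},{"delta_pos":[0,0,-0.6],"delta_rot":[0,0,0],"jaw":0.5},{"delta_pos":[0,0,-0.9],"delta_rot":[0,0,0],"jaw":0.5},{"delta_pos":[0,0,-0.9],"delta_rot":[0,0,0],"jaw":0.5}]'
python3 -c "
from h import *
snap('wrist','w6.png')
a=cv2.imread('pics/w6.png');cv2.imwrite('pics/w6c.png',cv2.resize(a[130:270,160:350],None,fx=4,fy=4,interpolation=cv2.INTER_CUBIC))"
```

```text
time: 15.42
tool_pos: [0.5092, 0.1605, 0.1127]
ee_rot: [-0.0, 0.735, 0.678, -0.0]
ft_force: [-0.6, 1.2, 0.2]
finger_gap: 0.485
gripper_force: 0.0
time: 15.83
tool_pos: [0.512, 0.1611, 0.2087]
ee_rot: [0.002, 0.735, 0.678, 0.003]
ft_force: [1.3, 0.1, 1.3]
finger_gap: 0.503
gripper_force: 0.0
```

View pics/w6c.png

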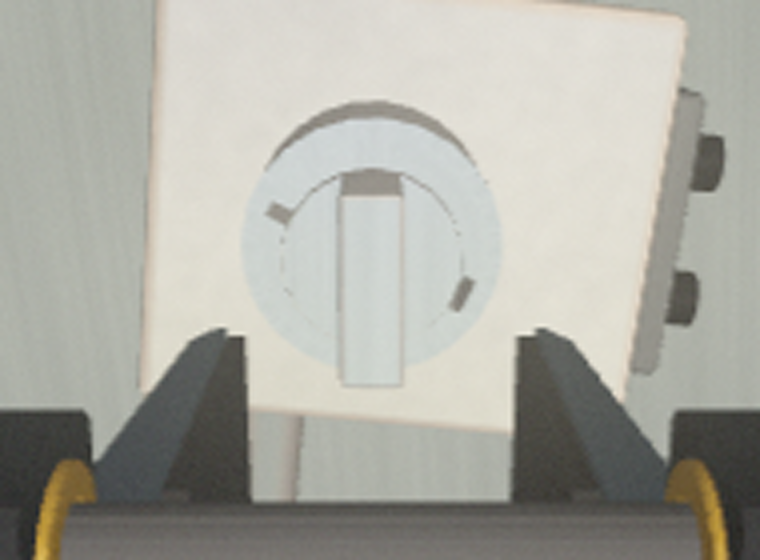

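The cap sits level in the collar. Its bar is vertical in the picture, x≈372, about 60° from the slots at (278,213) and (462,293), and the gripper is clear of it. Handing in.

```bash
python3 -c "
from rig import *
print(job_done())"
```

```text
the job is handed in; nothing more can be done
None
```

The cap is locked in the doser's collar: I pressed it down, turned it clockwise to the hard stop, let it rise into its notches and released it, in about 16 s. The vertical force at the wrist read about 11 N at most, and the job is handed in.

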